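Bolt down the test flange in cross order

ROBOT

A 7-joint arm with a two-finger parallel gripper is mounted at the origin on the work surface. World frame = base frame: x ahead of the robot, y to its left, z up, the work surface at z = 0. Lengths are in m, angles in degrees, forces in N, time in s.
With the tool pointing down it reaches from about 0.425 to 0.875 m from the base axis. Payload 8.4 kg.
Tool frame: the origin (TCP) lies at the very end of the fingers, on their centre line; the grasp point (between the pads) lies bot.grip_point_offset behind it (bot.grip_point_offset is the distance from the TCP to the grasp point, in m); z points along the fingers, y is the line along which they close (so a half turn about z gives the same grasp; the last joint's range is limited). The gripper opens to 85 mm and grips with 20 to 120 N. Pads are 22 mm wide; open, the fingers measure 114 mm over their backs; the gripper's body (76 mm by 85 mm) begins 54 mm behind the grasp point. The pads swing forward as they close: fully open they stand 13 mm farther back than shut.
Start: joints at [-5.684, 19.091, 2.286, 83.961, -0.768, 76.965, -3.352], TCP at [0.65, -0, 0.231] pointing down, gripper open.
Joint ranges: [-147.57, 147.57], [-21.85, 119.76], [-74.77, 79.35], [14.55, 137.4], [-85.83, 265.84], [4.83, 119.75], [-152.11, 152.11]. Speed limits (degrees/s): [127.2, 127.2, 159.86, 159.86, 180, 180, 180].

INTERFACE

Orientations are given as a 3x3 rotation matrix whose columns are the frame's x, y, z axes.
In Python, from plant import bot, fingers, viewer, ticket gives the robot as it stands. Calls block until the motion is done:
- bot.move_ptp(position, orientation): joint-space move of the TCP to a pose.
- bot.servo_line(position, rate=0.15, orientation=None, max_force=None): straight line of the TCP; orientation=None keeps the orientation; rate is the mean speed in m/s. With max_force (N) it stops when the force on the tool has changed by that much, and returns True; else False.
- bot.set_joints(angles): joint-space move.
- fingers.gripper_to(opening, grasp_force=None): finger opening in m; grasp_force is the grip in N (None keeps the last); returns when the fingers have stopped.
- bot.dwell(seconds).
- bot.inverse_kinematics(position, orientation): joint angles nearest the present ones, or None.
- bot.observe(): the state.
- viewer.camera(name): name is "scene" or "side" or "wrist"; returns a dict with "color" (420x560x3 uint8, red, green, blue), "vfov" (degrees; the focal length in pixels is half the picture's height over the tangent of half this angle, whatever the lens; pixels are square), "cx", "cy" (the principal point, pixels), "D" ([k1, k2, p1, p2, k3] as OpenCV has them; the pictures are not rectified), "eye" and "attitude" of the camera in the world; the wrist camera has in their place "mount" (4x4, takes a point from camera to tool coordinates, whose origin is the TCP and whose axes are the flange's). Camera axes: x right, y down, z forward; pixel columns grow to the right and rows downward; lengths in m; the calibration is good to about 2 mm. A picture is of the moment at which its call begins: read the wrist's pose just before it. There is no depth.
A pose or a line that the arm cannot do raises bot.IKError and nothing moves.
- ticket.sign_off(): hands the job in; it is judged then, once.
The state is a dict: "clock": time; "joint_pos": joint angles; "joint_velocities": joint speeds; "joint_torque": joint torques, N m; "position": TCP position; "tool_rot": TCP orientation; "contact_force": force on the tool from outside, world axes, zero at the start; "moment": the same for the moment, N m; "finger_gap": finger opening in m; "finger_force": force on a finger pad.
Only numpy, scipy, OpenCV 4.12 (cv2) and the standard library are available. Lean on these libraries where they do the work, as an engineer would, in place of code of your own. Each camera call takes 0.05 s, during which the arm holds its last target. There are 200 camera calls.

TASK

Take the T-wrench from its tray and tighten the four square-head bolts of the blind flange clockwise in two passes, each pass in cross order (a bolt, the one opposite, then the other two): first all four to about half tight, tongue midway between its loose and tight directions, then all four fully home, tongue pointing at the flange centre. Turn the bolts with the wrench only, then stand it upright back in its tray and let go, leaving the other things on the bench alone.

Things in the scene. Friction and masses are not known exactly. Their poses are not given: they have to be found in the camera images.
- flange: Round test pot fixed to the bench, blind flange on top: 220 mm diameter, top face 84 mm above the bench. Origin: on its axis at bench level. Four square-head bolts on its top face, 80 mm from the axis: bolt 1 towards its own +x, 2 +y, 3 -x, 4 -y; 1 is across from 3, 2 across from 4. A plug in the middle stands 18 mm above the top face.
- head1 (a point): Centre of the top of bolt 1's head (across from bolt 3), 104 mm above the bench. Head: 28 mm square, 12 mm tall plus a 4 mm round bevelled top, sides along x and y, on a 42 mm diameter, 4 mm thick washer with a pointer tongue (11 mm wide, tip 40 mm from the bolt's axis) along +x; all turn together. z up.
- head2 (a point): Centre of the top of bolt 2's head (across from bolt 4), 104 mm above the bench. Head: 28 mm square, 12 mm tall plus a 4 mm round bevelled top, sides along x and y, on a 42 mm diameter, 4 mm thick washer with a pointer tongue (11 mm wide, tip 40 mm from the bolt's axis) along +x; all turn together. z up.
- head3 (a point): Centre of the top of bolt 3's head (across from bolt 1), 104 mm above the bench. Head: 28 mm square, 12 mm tall plus a 4 mm round bevelled top, sides along x and y, on a 42 mm diameter, 4 mm thick washer with a pointer tongue (11 mm wide, tip 40 mm from the bolt's axis) along +x; all turn together. z up.
- head4 (a point): Centre of the top of bolt 4's head (across from bolt 2), 104 mm above the bench. Head: 28 mm square, 12 mm tall plus a 4 mm round bevelled top, sides along x and y, on a 42 mm diameter, 4 mm thick washer with a pointer tongue (11 mm wide, tip 40 mm from the bolt's axis) along +x; all turn together. z up.
- bolt1 (a joint): Turn of bolt 1, rad, growing clockwise seen from above: 0 loose, tongue at right angles to the line to the flange centre; 0.79 half tight; 1.57 fully tight at a hard stop, tongue pointing at the flange centre. Stiff (about 0.15 N m); stays where it is left.
- bolt2 (a joint): Turn of bolt 2, rad, growing clockwise seen from above: 0 loose, tongue at right angles to the line to the flange centre; 0.79 half tight; 1.57 fully tight at a hard stop, tongue pointing at the flange centre. Stiff (about 0.15 N m); stays where it is left.
- bolt3 (a joint): Turn of bolt 3, rad, growing clockwise seen from above: 0 loose, tongue at right angles to the line to the flange centre; 0.79 half tight; 1.57 fully tight at a hard stop, tongue pointing at the flange centre. Stiff (about 0.15 N m); stays where it is left.
- bolt4 (a joint): Turn of bolt 4, rad, growing clockwise seen from above: 0 loose, tongue at right angles to the line to the flange centre; 0.79 half tight; 1.57 fully tight at a hard stop, tongue pointing at the flange centre. Stiff (about 0.15 N m); stays where it is left.
- wrench: Steel T-wrench, 0.6 kg, standing upright on its socket in the tray. Origin: centre of the socket's open lower rim; z up the shank. Socket: square, 44 mm outside, 34 inside, 24 deep, sides along x and y (3 mm clearance round a head: 0.25 rad of play before it bites). Shank 13 mm thick. Cross bar on top 90 mm long (x), 16 thick (y), 24 tall, 83 to 107 mm above the rim.
- grip (a point): Middle of the wrench's cross bar, 95 mm above the socket rim; axes as the wrench.
- tray: Low open steel tray fixed to the bench, on the left or right of the flange; 150 (x) x 130 (y) x 22 mm, walls and floor 5 mm. Origin: centre of its underside. A plain grey bin of the same footprint, 45 mm tall, with offcuts stands on the other side.
- hammer: Bystander: chipping hammer lying behind or beside the work. Leave it alone.
- spanner: Bystander: flat open spanner lying towards the robot. Leave it alone.
- block: Bystander: bare steel block, 90 x 60 x 50 mm. Leave it alone.
- spray: Bystander: spray can, 54 diameter, 150 mm tall. Leave it alone.
- magnet: Bystander: welding angle magnet, 90 long, 90 mm tall. Leave it alone.
- clamp: Bystander: small steel C-clamp lying flat, 130 mm long. Leave it alone.
Mind the look-alikes: they are no part of the job. Leave any pink or purple look-alike of the wrench alone.

How it is judged (in metres and radians):
On the way, in this order (a step that is already met when the one before it is completed fails the run):
1. first pass: two opposite bolts about half tight (0.5 to 1.15 rad), the other two still loose (under 0.45) (((value of joint bolt1 between 0.5 and 1.15 rad and value of joint bolt3 between 0.5 and 1.15 rad and value of joint each of bolt2, bolt4 below 0.45 rad) or (value of joint bolt2 between 0.5 and 1.15 rad and value of joint bolt4 between 0.5 and 1.15 rad and value of joint each of bolt1, bolt3 below 0.45 rad))), for 0.1 s.
2. first pass: all four about half tight (0.5 to 1.15 rad) (value of joint bolt1 between 0.5 and 1.15 rad and value of joint bolt2 between 0.5 and 1.15 rad and value of joint bolt3 between 0.5 and 1.15 rad and value of joint bolt4 between 0.5 and 1.15 rad), for 0.1 s.
3. second pass: two opposite bolts fully tight (over 1.38 rad), the other two still half tight (((value of joint each of bolt1, bolt3 above 1.38 rad and value of joint bolt2 between 0.5 and 1.15 rad and value of joint bolt4 between 0.5 and 1.15 rad) or (value of joint each of bolt2, bolt4 above 1.38 rad and value of joint bolt1 between 0.5 and 1.15 rad and value of joint bolt3 between 0.5 and 1.15 rad))), for 0.1 s.
4. second pass: all four bolts fully tight (over 1.38 rad) (value of joint each of bolt1, bolt2, bolt3, bolt4 above 1.38 rad), for 0.1 s.
At the end, for the whole second after the job is handed in: All four bolts turned past 1.38 rad (within 0.19 rad of the stop), the wrench standing upright (within 0.1 rad) on its socket on the tray's floor, within its walls, released and at rest (all of step 4 and x of wrench in the frame of tray between -0.062 and 0.062 m and y of wrench in the frame of tray between -0.052 and 0.052 m and z of wrench in the frame of tray below 0.012 m and angle between wrench's own z axis and vertical below 0.1 rad and linear speed of wrench below 0.02 m/s); the robot touches nothing.
It fails at once if a bolt touched by the gripper or arm instead of the wrench (over 1 N) (contact force between any of the fingers, the arm and bolt1 above 1 N or contact force between any of the fingers, the arm and bolt2 above 1 N or contact force between any of the fingers, the arm and bolt3 above 1 N or contact force between any of the fingers, the arm and bolt4 above 1 N).
It fails at once if a bystander moved more than 30 mm (distance of any of hammer, spanner, block, spray, magnet, clamp from where it was at the start of the episode above 0.03 m).
It also fails if it takes over 72 s, if anything falls off the work surface, if the arm or the gripper's body presses on something with over 40 N, if the wrist force passes 120 N, or if a joint passes its speed limit or range.

## Working session

There is one attempt and no reset: what is moved stays moved. The work goes in short steps, each a Python script; the robot and the scene stay as the last script left them, time stands still between calls to the robot, and variables do not carry over. Pictures are saved under pics/ and viewed, at most 10 in all, crops included, and the job is handed in when it is done.

```bash
ls; mkdir -p pics; python3 - <<'E'
from plant import bot,fingers,viewer,ticket
import cv2,pickle
print(bot.grip_point_offset,bot.observe())
for n in("scene","side","wrist"):
    c=viewer.camera(n);pickle.dump(c,open(n+'.pkl','wb'))
    cv2.imwrite(f'pics/{n}.png',c['color'][:,:,::-1]);print({k:v for k,v in c.items() if k!='color'})
E
```

```text
pics
0.0187 {'clock': 0.0, 'joint_pos': array([-5.68310213, 19.13167348,  2.28579795, 84.01341849, -0.7660941 ,
       76.96641799, -3.35238853]), 'joint_velocities': array([-0.08548847,  0.0088939 ,  0.05214988, -0.01604114, -0.04069815,
       -0.00217712, -0.08807923]), 'joint_torque': array([ 4.63630895e-04, -6.58554840e+01,  1.36586554e+00, -4.05554795e+01,
        1.68904377e-02,  1.27170872e-02, -1.99809978e-05]), 'position': array([ 6.49519504e-01, -6.09797661e-05,  2.30402388e-01]), 'tool_rot': array([[ 5.21484068e-05,  9.99998597e-01, -1.67405659e-03],
       [ 9.99999988e-01, -5.23975154e-05, -1.48761825e-04],
       [-1.48849333e-04, -1.67404881e-03, -9.99998588e-01]]), 'contact_force': array([ 0.136828  , -0.73216113,  0.02445826]), 'moment': array([ 0.01656325,  0.01100476, -0.01576744]), 'finger_force': 0.0, 'finger_gap': 0.0852154025261619}
{'vfov': 46.97624700330435, 'cx': 280.2305202467565, 'cy': 203.06116057246842, 'D': array([-0.04069998,  0.        ,  0.        ,  0.        ,  0.        ]), 'eye': array([ 1.06072561, -0.16897631,  1.07252217]), 'attitude': array(
[... 322 characters left out ...]
657, -0.69882472,  0.56249313]), 'attitude': array([[ 0.98516744, -0.07947159,  0.15208346],
       [-0.17124644, -0.51185953,  0.84182806],
       [ 0.01094396, -0.85538535, -0.51787657]])}
{'vfov': 59.16054170121775, 'cx': 282.71790123323353, 'cy': 208.20409417221808, 'D': array([-0.01192357,  0.        ,  0.        ,  0.        ,  0.        ]), 'mount': array([[-2.65331521e-04, -9.63619902e-01, -2.67276286e-01,
         6.87037786e-02],
       [ 9.99999883e-01, -1.47665868e-04, -4.60339083e-04,
        -4.72689471e-04],
       [ 4.04124318e-04, -2.67276377e-01,  9.63619829e-01,
        -1.42940291e-01],
       [ 0.00000000e+00,  0.00000000e+00,  0.00000000e+00,
         1.00000000e+00]])}
```

View pics/scene.png

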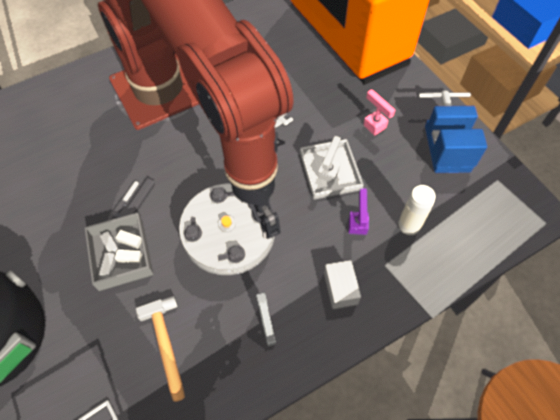

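View pics/side.png

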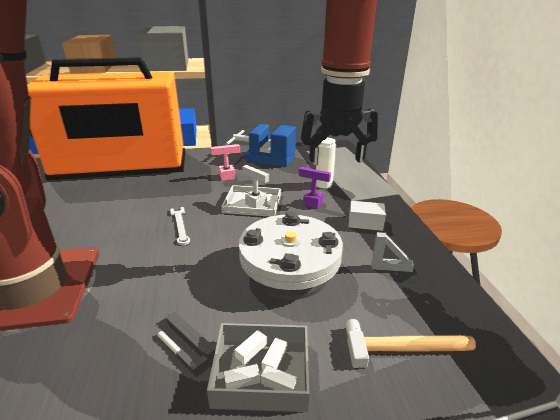

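The wrench candidates in the scene picture are: white/grey at (333,160) inside the tray, pink at (377,112) and purple at (360,215), both outside it. The grey one in the tray is the one meant, because it stands in the tray and the coloured ones are decoys. The flange is at (227,228) with its plug at (227,222), and the tray is at (331,168).

```bash
cat > h.py <<'E'
from plant import bot,fingers,viewer,ticket
import cv2,numpy as np,pickle
def cam(n):
    o=bot.observe();c=viewer.camera(n)
    if n=='wrist':
        T=np.eye(4);T[:3,:3]=o['tool_rot'];T[:3,3]=o['position'];T=T@c['mount'];c['eye']=T[:3,3];c['attitude']=T[:3,:3]
    return c
def K(c):
    f=210/np.tan(np.radians(c['vfov'])/2);return np.array([[f,0,c['cx']],[0,f,c['cy']],[0,0,1]])
def px2w(c,uv,z):
    p=cv2.undistortPoints(np.array(uv,float).reshape(-1,1,2),K(c),c['D'])[:,0]
    d=np.c_[p,np.ones(len(p))]@c['attitude'].T
    return c['eye']+d*((z-c['eye'][2])/d[:,2])[:,None]
def w2px(c,P):
    R=c['attitude'].T
    return cv2.projectPoints(np.array(P,float).reshape(-1,3),cv2.Rodrigues(R)[0],-R@c['eye'],K(c),c['D'])[0][:,0]
def R(yaw):  # tool down, closing axis (y) at angle yaw in world (radians)
    y=np.array([np.cos(yaw),np.sin(yaw),0]);z=np.array([0,0,-1.]);return np.c_[np.cross(y,z),y,z]
def save(c,n,s=1,crop=None):
    im=c['color'][:,:,::-1]
    if crop: im=im[crop[1]:crop[3],crop[0]:crop[2]]
    cv2.imwrite(n,cv2.resize(im,None,fx=s,fy=s,interpolation=cv2.INTER_CUBIC))
E
python3 - <<'E'
from h import *
c=pickle.load(open('scene.pkl','rb'));s=pickle.load(open('side.pkl','rb'))
print('plug',px2w(c,[(227,221)],.102),px2w(s,[(290,236)],.102))
print('tray rim',px2w(c,[(300,150),(348,141),(362,188),(313,198)],.022))
print('tray rim side',px2w(s,[(229,187),(281,188),(277,213),(223,211)],.022))
print('others',px2w(c,[(350,230),(376,128),(340,300),(411,228),(268,340),(285,122)],0))
print('wrench',px2w(c,[(341,138),(324,176)],.115),px2w(s,[(244,170),(268,178)],.115))
f=px2w(c,[(227,221)],.102)[0]
for name,r in(('fl',f),):
  p=[f[0]-.1,f[1],.42]
  print(p)
  q=bot.inverse_kinematics(p,R(0));print(q)
  for yaw in (0,np.pi/2,-np.pi/2,np.pi):
    print(yaw,bot.inverse_kinematics([f[0]-.05,f[1],.36],R(yaw)))
E
```

```text
plug [[ 0.55462149 -0.03418568  0.102     ]] [[ 0.54956233 -0.04593091  0.102     ]]
tray rim [[0.41828073 0.24122536 0.022     ]
 [0.45718819 0.36870903 0.022     ]
 [0.5991094  0.31738684 0.022     ]
 [0.5621705  0.19391389 0.022     ]]
tray rim side [[0.4413149  0.34938343 0.022     ]
 [0.59440601 0.31951943 0.022     ]
 [0.55932631 0.17906436 0.022     ]
 [0.41739912 0.21160029 0.022     ]]
others [[ 0.6755445   0.233085    0.        ]
 [ 0.44578746  0.47311475  0.        ]
 [ 0.81386565  0.11407638  0.        ]
 [ 0.74635021  0.36742364  0.        ]
 [ 0.81205899 -0.07342917  0.        ]
 [ 0.29995116  0.26273544  0.        ]]
wrench [[0.4943132  0.31122575 0.115     ]
 [0.56801511 0.21550559 0.115     ]] [[0.48215273 0.26269724 0.115     ]
 [0.53933891 0.2045972  0.115     ]]
[np.float64(0.4546214941141363), np.float64(-0.03418568377766931), 0.42]
[-4.59917744 -5.72258193  2.97511114 89.84333101  0.29808591 95.87151006
 -1.60837293]
0 [-4.11765370e+00 -2.87433269e-02  2.95326180e+00  9.12884254e+01
  1.48125212e-03  8.87402798e+01 -1.16442484e+00]
1.5707963267948966 [ 4.98880353e+00  3.86467459e-01 -6.17969991e+00  9.08724910e+01
  4.16118054e-02  8.87432875e+01  8.88083305e+01]
-1.5707963267948966 [-13.13844268  -0.4471854   11.93993677  91.69156366   0.09253775
  88.74594891 -91.20088438]
3.141592653589793 None
```

```bash
python3 - <<'E'
from h import *
bot.move_ptp([.552,-.04,.33],R(0));bot.dwell(.3)
c=cam('wrist');pickle.dump(c,open('w1.pkl','wb'));save(c,'pics/w1.png',1.4)
bot.move_ptp([.51,.27,.40],R(0));bot.dwell(.3)
c=cam('wrist');pickle.dump(c,open('w2.pkl','wb'));save(c,'pics/w2.png',1.4)
c=viewer.camera('scene');pickle.dump(c,open('scene2.pkl','wb'))
E
```

```text
(no output)
```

View pics/w1.png

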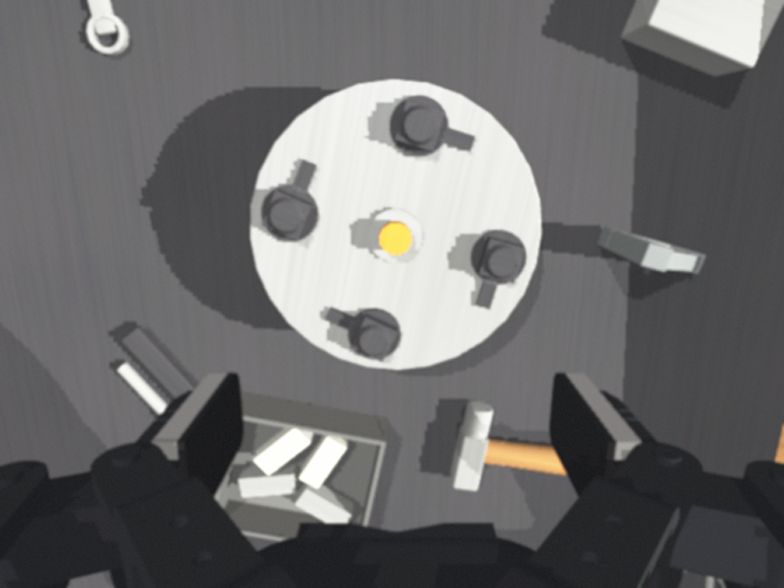

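View pics/w2.png

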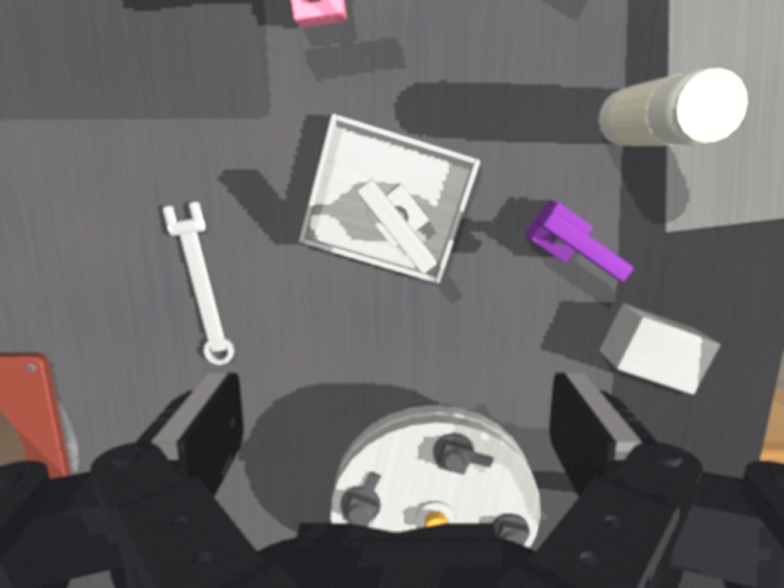

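The first view shows the flange with plug top (395,238) and head tops near (425,121), (503,257), (376,337) and (287,215). The tongues are loose, at right angles to the radius. The second view shows the tray with rim corners (333,117), (479,161), (440,281) and (302,240), and the grey wrench's bar from (367,185) to (430,268). Next I fit models and overlay them.

```bash
cat > fit.py <<'E'
from h import *
from scipy.optimize import least_squares
a=pickle.load(open('w1.pkl','rb'));b=pickle.load(open('w2.pkl','rb'))
def fl(p):
    t=p[2]+np.arange(4)*np.pi/2
    return np.r_[[[p[0],p[1],.102]],np.c_[p[0]+.08*np.cos(t),p[1]+.08*np.sin(t),np.full(4,.104)]]
# order: plug, right, top, left, bottom
obs=np.array([(395,238),(503,257),(424,122),(287,215),(376,337)])/1.4
r=least_squares(lambda p:(w2px(a,fl(p))-obs).ravel(),[.55,-.04,-.23]);F=r.x;print('flange',F,np.round(r.fun,1))
def box(p,cx,cy,z):
    q=np.array([(-cx,cy),(cx,cy),(cx,-cy),(-cx,-cy)])/2;c,s=np.cos(p[2]),np.sin(p[2])
    return np.c_[q@np.array([[c,s],[-s,c]])+p[:2],np.full(4,z)]
ob=np.array([(333,117),(479,161),(440,281),(302,240)])/1.4
r=least_squares(lambda p:(w2px(b,box(p,.150,.130,.022))-ob).ravel(),[.51,.27,-.25]);T=r.x;print('tray',T,np.round(r.fun,1))
ow=np.array([(372,180),(437,264),(426,273),(361,189)])/1.4
ow=ow[[0,1,2,3]]
r=least_squares(lambda p:(w2px(b,box(p,.090,.016,.112))-ow).ravel(),[.51,.27,-.9]);W=r.x;print('wrench',W,np.round(r.fun,1))
np.save('fit.npy',np.array([F,T,W]))
E
cat > ov.py <<'E'
from fit import *
def draw(c,polys,crop,s):
    im=cv2.resize(c['color'][crop[1]:crop[3],crop[0]:crop[2],::-1],None,fx=s,fy=s,interpolation=cv2.INTER_CUBIC)
    for P,col in polys:
        q=((w2px(c,P)-crop[:2]+.5)*s).astype(int);cv2.polylines(im,[q],True,col,1)
    return im
def ring(x,y,z,r): 
    t=np.linspace(0,6.28,40);return np.c_[x+r*np.cos(t),y+r*np.sin(t),np.full(40,z)]
P=[(ring(F[0],F[1],.084,.11),(0,0,255)),(ring(F[0],F[1],.102,.012),(255,0,0))]
for i,h in enumerate(fl(F)[1:]): P+=[(box([h[0],h[1],F[2]],.028,.028,.100),(0,255,0)),(ring(h[0],h[1],.088,.021),(0,255,255))]
i1=draw(a,P,(170,45,400,275),2.5)
P=[(box(T,.15,.13,.022),(0,0,255)),(box(W,.09,.016,.112),(0,200,0)),(box(W,.044,.044,.03),(255,0,0)),(box(W,.044,.044,.005),(255,255,0))]
i2=draw(b,P,(200,70,360,215),1.4*2.5/2.5*1.4)
i2=draw(b,P,(210,75,350,205),1.6) if 0 else draw(b,P,(225,80,325,205),2.2)
H=max(i1.shape[0],i2.shape[0]);f=lambda i:cv2.copyMakeBorder(i,0,H-i.shape[0],0,0,0)
cv2.imwrite('pics/ov.png',np.hstack([f(i1),f(i2)]))
# prior check with scene camera
s=pickle.load(open('scene2.pkl','rb'));print('scene plug',px2w(s,[(227,221)],.102),'w2 plug',px2w(b,[(436/1.4,519/1.4)],.102))
E
python3 ov.py
```

```text
flange [ 0.55191929 -0.03206499 -0.20556424] [ 1.4 -1.4  1.5  1.4 -1.9 -0.2 -0.4 -1.  -0.5  1.6]
tray [ 0.50257519  0.28569021 -0.28908895] [-0.5 -2.3  1.5 -0.9  0.3  1.7 -1.4  2.1]
wrench [ 0.51294068  0.27376303 -0.91373726] [ 1.2 -1.5  1.7 -0.4 -1.1  1.2 -1.8  0.8]
scene plug [[ 0.55462149 -0.03418568  0.102     ]] w2 plug [[ 0.54973862 -0.02268033  0.102     ]]
```

View pics/ov.png

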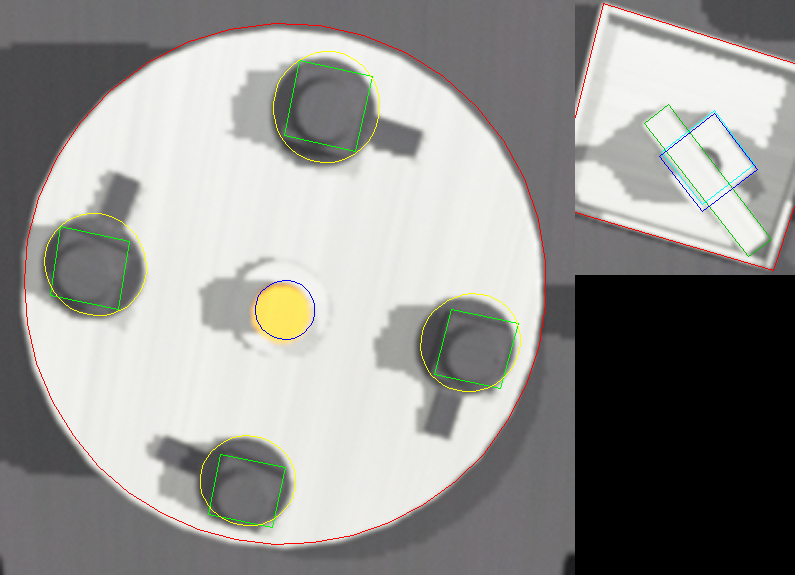

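The overlay fits to about 1.5 px, and the grey wrench standing in the tray is confirmed as the target. The tongues look a bit clockwise of my model, so I'll refine the flange pose from all the pictures.

```bash
cat > ref.py <<'E'
from fit import *
print('clock',bot.observe()['clock'])
s=pickle.load(open('scene2.pkl','rb'));d=pickle.load(open('side.pkl','rb'))
def plug(c,near):
    h=cv2.cvtColor(c['color'],cv2.COLOR_RGB2HSV);m=((h[...,0]>18)&(h[...,0]<32)&(h[...,1]>110)&(h[...,2]>110)).astype(np.uint8)
    n,l,st,ce=cv2.connectedComponentsWithStats(m)
    i=min(range(1,n),key=lambda i:np.hypot(*(ce[i]-near))+ (1e3 if st[i,4]<15 else 0));return ce[i],st[i,4]
for n,c,near in(('w1',a,(282,170)),('w2',b,(311,371)),('scene',s,(227,222)),('side',d,(290,237))):
    p,ar=plug(c,near);print(n,p.round(1),ar,px2w(c,[p],.102)[0].round(4))
    g=cv2.cvtColor(c['color'],cv2.COLOR_RGB2GRAY)
    # flange top ellipse: bright component around plug
    m=(g>150).astype(np.uint8);m=cv2.morphologyEx(m,cv2.MORPH_OPEN,np.ones((3,3)));nn,l,st,ce=cv2.connectedComponentsWithStats(m)
    k=l[int(p[1])-12:int(p[1])+13,int(p[0])-22:int(p[0])+23].ravel();k=np.bincount(k[k>0]).argmax();cn=max(cv2.findContours((l==k).astype(np.uint8),0,1)[0],key=len)
    hull=cv2.convexHull(cn)[:,0].astype(float)
    P=px2w(c,hull,.084)[:,:2]
    r=least_squares(lambda q:np.hypot(*(P-q[:2]).T)-q[2],[.552,-.032,.11],loss='soft_l1',f_scale=.001);print('  rim',r.x.round(4),len(hull))
    if n=='w1':
        M=(g<75).astype(np.uint8);mask=np.zeros_like(M);cv2.fillConvexPoly(mask,cv2.convexHull(cn),1);M*=mask
        nn,l,st,ce=cv2.connectedComponentsWithStats(M)
        for j in range(1,nn):
            if st[j,4]>150:
                ys,xs=np.nonzero(l==j);Q=px2w(c,np.c_[xs,ys],.088)[:,:2]
                ctr=r.x[:2]; 
                print('  blob',st[j,4],Q.mean(0).round(4))
E
python3 ref.py
python3 - <<'E'
import sys;sys.path.insert(0,'.')
from h import *
a=pickle.load(open('w1.pkl','rb'))
im=a['color'][45:275,170:400,::-1]
hh=[im[y:y+58,x:x+58] for x,y in ((165,108),(102,15),(10,60),(55,165))]
r=[cv2.convertScaleAbs(cv2.resize(i,(390,290),interpolation=cv2.INTER_CUBIC) if 0 else cv2.resize(i,(295,295),interpolation=cv2.INTER_CUBIC),alpha=1.8) for i in hh]
cv2.imwrite('pics/heads.png',np.vstack([np.hstack(r[:2]),np.hstack(r[2:])]))
E
```

```text
flange [ 0.55191929 -0.03206499 -0.20556424] [ 1.4 -1.4  1.5  1.4 -1.9 -0.2 -0.4 -1.  -0.5  1.6]
tray [ 0.50257519  0.28569021 -0.28908895] [-0.5 -2.3  1.5 -0.9  0.3  1.7 -1.4  2.1]
wrench [ 0.51294068  0.27376303 -0.91373726] [ 1.2 -1.5  1.7 -0.4 -1.1  1.2 -1.8  0.8]
clock 2.75
w1 [281.9 169.8] 408 [ 0.5502 -0.0333  0.102 ]
  rim [ 0.5506 -0.0339  0.1099] 66
  blob 193 [ 0.6156 -0.0491]
w2 [311.4 370.7] 82 [ 0.5497 -0.0227  0.102 ]
  rim [ 0.5521 -0.0263  0.1089] 33
scene [226.  220.9] 84 [ 0.5532 -0.036   0.102 ]
  rim [ 0.5574 -0.0361  0.1147] 45
side [291.2 235. ] 58 [ 0.5527 -0.0428  0.102 ]
  rim [ 0.5544 -0.044   0.1132] 38
```

View pics/heads.png

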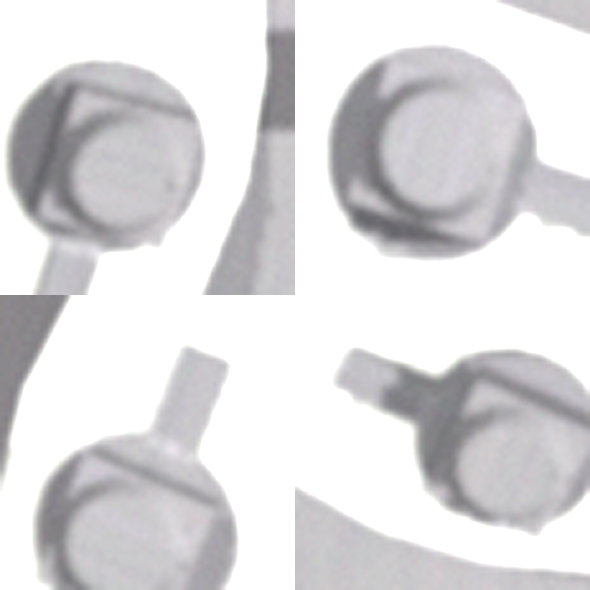

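```bash
cat > two.py <<'E'
from h import *
bot.move_ptp([.525,-.034,.31],R(np.pi/2));bot.dwell(.3);a=cam('wrist')
bot.move_ptp([.575,-.034,.31],R(-np.pi/2));bot.dwell(.3);b=cam('wrist')
pickle.dump((a,b),open('two.pkl','wb'));print(bot.observe()['clock'])
E
cat > two2.py <<'E'
from h import *
from scipy.optimize import least_squares
out=[]
for c in pickle.load(open('two.pkl','rb')):
    h=cv2.cvtColor(c['color'],cv2.COLOR_RGB2HSV);m=((h[...,0]>18)&(h[...,0]<32)&(h[...,1]>110)&(h[...,2]>110)).astype(np.uint8)
    n,l,st,ce=cv2.connectedComponentsWithStats(m);near=w2px(c,[.551,-.033,.102])[0]
    i=min(range(1,n),key=lambda i:np.hypot(*(ce[i]-near))+(1e3 if st[i,4]<15 else 0));print('plug',px2w(c,[ce[i]],.102)[0].round(4))
    g=cv2.cvtColor(c['color'],cv2.COLOR_RGB2GRAY);
    t=np.linspace(0,2*np.pi,180,endpoint=False);E=[]
    for A in t: # radial edge search for rim in z=.084
        rr=np.arange(.1,.122,.0003);P=np.c_[.551+rr*np.cos(A),-.034+rr*np.sin(A),np.full(len(rr),.084)]
        q=w2px(c,P).astype(np.float32);v=cv2.remap(cv2.GaussianBlur(g,(0,0),1),q[:,0].copy(),q[:,1].copy(),1).ravel().astype(float)
        dv=np.gradient(v);k=dv.argmin()
        if dv[k]<-2 and v[max(0,k-6)]>150:E.append(P[k,:2])
    E=np.array(E);r=least_squares(lambda q:np.hypot(*(E-q[:2]).T)-q[2],[.551,-.034,.11],loss='soft_l1',f_scale=.0005);print('rim',r.x.round(4),len(E))
    o=r.x
    # orthophoto z=.088, centred on rim centre, scaled to radius .11
    N=400;L=.26;u,v=np.meshgrid(np.arange(N),np.arange(N));sc=L/N
    P=np.c_[.5515+(u.ravel()-200)*sc,-.034-(v.ravel()-200)*sc,np.full(N*N,.088)]
    q=w2px(c,P).astype(np.float32).reshape(N,N,2)
    out.append(cv2.convertScaleAbs(cv2.remap(c['color'][:,:,::-1],q[...,0].copy(),q[...,1].copy(),2),alpha=1.7))
cv2.imwrite('pics/ortho.png',np.hstack(out))
E
python3 two.py; python3 two2.py
```

```text
7.75
plug [ 0.5494 -0.0341  0.102 ]
rim [ 0.5503 -0.034   0.1095] 180
plug [ 0.5516 -0.034   0.102 ]
rim [ 0.5505 -0.0339  0.1096] 177
```

View pics/ortho.png

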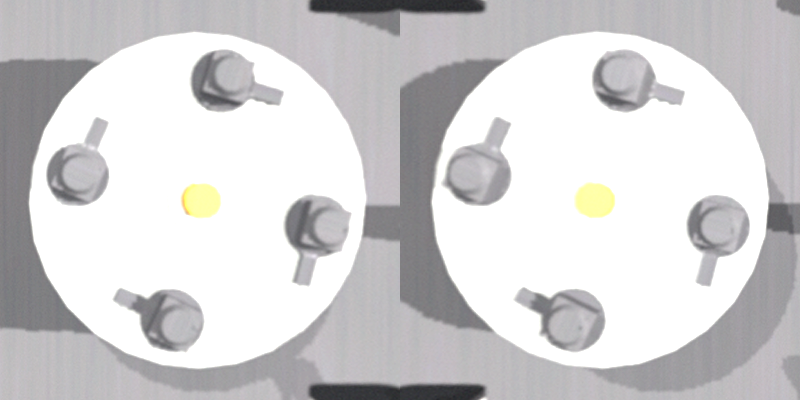

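The opposite views agree on the rim centre at (0.5505, -0.034). In the left half the washers are at (316,225), (223,80), (78,173) and (172,319), giving a flange yaw of -0.21 rad. The tongue tips at (303,283), (282,97), (101,121) and (117,295) give start turns of about 0, 0.08, 0.19 and 0.19 rad. Next I do the same for the wrench.

```bash
cat > w.py <<'E'
from h import *
bot.move_ptp([.535,.276,.31],R(-np.pi/2));bot.dwell(.3);b=cam('wrist')
bot.move_ptp([.485,.276,.31],R(np.pi/2));bot.dwell(.3);a=cam('wrist')
pickle.dump((a,b),open('w.pkl','wb'));print(bot.observe()['clock'])
out=[]
for c,z in((a,.112),(b,.112)):
    N=400;L=.14;u,v=np.meshgrid(np.arange(N),np.arange(N));sc=L/N
    P=np.c_[.512+(u.ravel()-200)*sc,.274-(v.ravel()-200)*sc,np.full(N*N,z)]
    q=w2px(c,P).astype(np.float32).reshape(N,N,2)
    out.append(cv2.remap(c['color'][:,:,::-1],q[...,0].copy(),q[...,1].copy(),2))
cv2.imwrite('pics/wo.png',cv2.convertScaleAbs(np.hstack(out),alpha=.9))
E
python3 w.py
```

```text
12.025
```

View pics/wo.png

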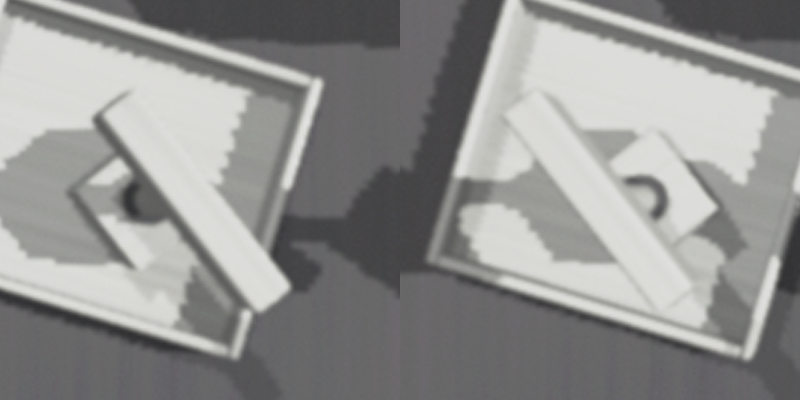

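The bar ends are at (122,106) to (275,300) on the left and (122,102) to (276,301) on the right (crop-local). That puts the bar centre at (0.5115, 0.2733), yaw -0.907, with a measured length of 87 mm against the true 90. It matches the earlier fit, so I grasp.

```bash
cat > g.py <<'E'
from h import *
g=.663;x,y=.5115,.2733
bot.move_ptp([x,y,.16],R(g));bot.servo_line([x,y,.0813],rate=.12,max_force=15)
o=bot.observe();print(o['position'],o['contact_force'])
fingers.gripper_to(0,110);o=bot.observe();print(o['position'],o['finger_gap'],o['finger_force'],o['contact_force'],o['clock'])
bot.servo_line([x,y,.25],rate=.2);bot.dwell(.1)
o=bot.observe();print(o['position'],o['finger_gap'],o['contact_force'],o['moment'],o['clock'])
b=np.array([.5505+.08*np.cos(-.21+np.pi/2),-.034+.08*np.sin(-.21+np.pi/2),.205])
bot.move_ptp(b,R(-.28+np.pi/2));o=bot.observe();print(o['position']-b,o['contact_force'],o['moment'],o['clock'])
bot.servo_line(b,orientation=R(.9));print(bot.observe()['clock'])
bot.move_ptp(b,R(-.28+np.pi/2));o=bot.observe();print(o['clock'],o['position']-b,o['joint_pos'])
c=viewer.camera('side');i=c['color'][120:300,190:390,::-1]
cv2.imwrite('pics/s2.png',cv2.resize(i,None,fx=3,fy=3,interpolation=2))
E
python3 g.py
```

```text
[0.51203885 0.27345216 0.08206227] [0.1575659  0.11897145 0.7793574 ]
[0.51138908 0.27322747 0.08162132] 0.014115304604569778 107.73102164268494 [-2.77826492 -1.18342854  5.63455917] 14.2167
[0.51073632 0.27297901 0.24846757] 0.014428183860252719 [-0.01904054 -1.33817152 -6.79001983] [-0.0477166   0.0780028  -0.01962275] 15.3083
[-6.58655616e-05  1.22430440e-03 -2.62215357e-04] [ 0.02495324  1.48294207 -7.60878875] [ 0.0650797  -0.04004952 -0.00091156] 16.3
16.8417
17.275 [2.42160946e-05 1.95848186e-04 1.06610598e-04] [-56.06010265  15.12754508  56.03909303  99.68657788 -13.17414194
  72.16749252  76.94281323]
```

View pics/s2.png

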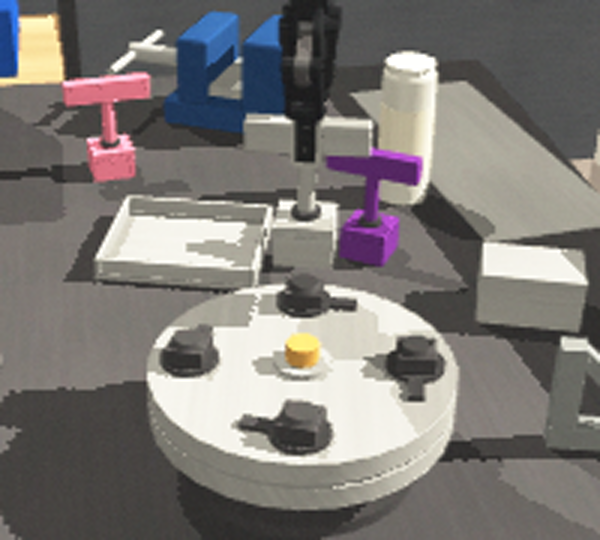

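Grip is good: the wrench hangs upright over the top bolt (crop (305,290)). I start pass 1 with that bolt, using a guarded engagement.

```bash
cat > t.py <<'E'
from h import *
C=np.array([.5505,-.034]);Y=-.21;UP=.197;SEAT=.1655
def head(i): t=Y+i*np.pi/2;return C+.08*np.array([np.cos(t),np.sin(t)])
def st(m):
    o=bot.observe();print(m,'t=%.1f'%o['clock'],o['position'].round(4),'F',o['contact_force'].round(1),'Mz %.2f'%o['moment'][2],'gap %.4f'%o['finger_gap'],'q3 %.0f q7 %.0f'%(o['joint_pos'][2],o['joint_pos'][6]));return o
def engage(i,turn):
    h=head(i);g=Y-turn+np.pi/2;bot.move_ptp([*h,UP],R(g))
    for dx,dy in [(0,0),(.003,0),(-.003,0),(0,.003),(0,-.003),(.003,.003),(-.003,-.003)]:
        if dx or dy: bot.servo_line([h[0]+dx,h[1]+dy,UP-.01],rate=.1)
        bot.servo_line([h[0]+dx,h[1]+dy,SEAT],rate=.06,max_force=14)
        o=st('engage %d %s'%(i,(dx,dy)))
        if o['position'][2]<.173: return o['position'],True
    return None,False
def tighten(i,start,target,extra=.23):
    p,ok=engage(i,start)
    if not ok: bot.servo_line([*head(i),UP+.01]);raise SystemExit('not seated')
    p=np.r_[head(i),p[2]]
    e=target+extra
    bot.servo_line(p,orientation=R(Y-e+np.pi/2));st('turned')
    bot.servo_line(p,orientation=R(Y-e+.22+np.pi/2));st('back')
    bot.servo_line([p[0],p[1],UP],rate=.12);st('up')
E
python3 -c "
from t import *
tighten(1,.08,.79)
cv2.imwrite('pics/x.png',1*viewer.camera('side')['color'])
"
```

```text
engage 1 (0, 0) t=18.1 [0.5664 0.0443 0.1645] F [-1.5  0.2  5.9] Mz 0.02 gap 0.0145 q3 55 q7 78
turned t=19.2 [0.5676 0.0439 0.1646] F [ 1.2 -3.4 -3.6] Mz 0.04 gap 0.0143 q3 67 q7 31
back t=19.6 [0.5672 0.0445 0.1646] F [ 0.1 -1.1 -1.9] Mz 0.08 gap 0.0145 q3 64 q7 41
up t=20.0 [0.5671 0.0446 0.1968] F [-0.6 -0.3 -7.6] Mz -0.08 gap 0.0145 q3 66 q7 40
```

```bash
cat > m.py <<'E'
from t import *
def meas(c):
    g=cv2.cvtColor(c['color'],cv2.COLOR_RGB2GRAY).astype(np.float32);res=[]
    for i in range(4):
        A=np.linspace(-.4,2.2,105);h=head(i);s=[]
        for a in A:
            th=Y+i*np.pi/2-np.pi/2-a;r=np.linspace(.027,.038,8)
            q=w2px(c,np.c_[h[0]+r*np.cos(th),h[1]+r*np.sin(th),np.full(8,.088)]).astype(np.float32)
            s.append(cv2.remap(g,q[:,0].copy(),q[:,1].copy(),1).mean())
        s=np.array(s);w=np.clip(s.min()+30-s,0,None);k=s.argmin();w[abs(A-A[k])>.35]=0
        res.append((round(float((A*w).sum()/w.sum()),2),int(s.min()),int(np.median(s))))
    return res
def settle():
    bot.set_joints([-4.1,0,2.95,91.3,0,88.7,50]);bot.dwell(.1)
E
python3 - <<'E'
from m import *
a,b=pickle.load(open('two.pkl','rb'));print(meas(a));print(meas(b));print('side0',meas(pickle.load(open('side.pkl','rb'))));print('scene2',meas(pickle.load(open('scene2.pkl','rb'))))
settle();st('posture')
for n in('wrist','side','scene'):print(n,meas(cam(n)))
E
```

```text
[(0.12, 98, 183), (0.12, 106, 234), (0.19, 109, 237), (0.22, 100, 234)]
[(0.06, 106, 193), (0.11, 109, 236), (0.21, 107, 234), (0.25, 95, 233)]
side0 [(-0.0, 106, 193), (0.42, 69, 183), (0.29, 111, 233), (-0.06, 68, 224)]
scene2 [(0.02, 101, 197), (0.14, 86, 226), (0.25, 110, 228), (0.19, 100, 229)]
posture t=21.5 [ 0.5047 -0.0339  0.3582] F [-0.2 -0.2 -8. ] Mz 0.06 gap 0.0145 q3 3 q7 50
wrist [(0.07, 127, 177), (0.79, 107, 235), (0.18, 109, 236), (0.17, 99, 167)]
side [(-0.0, 102, 189), (1.0, 67, 174), (0.32, 118, 229), (-0.06, 65, 220)]
scene [(0.02, 100, 196), (0.77, 102, 229), (0.25, 109, 228), (0.19, 99, 229)]
```

The measurement works, and bolt index 1 is at about 0.78 rad. I continue the pass with index 3, then 0 and 2.

```bash
python3 - <<'E'
from m import *
tighten(3,.2,.79);settle()
for n in('wrist','scene'):print(n,meas(cam(n)))
tighten(0,.06,.79);settle();tighten(2,.2,.79);settle()
for n in('wrist','scene'):print(n,meas(cam(n)))
st('end')
E
```

```text
engage 3 (0, 0) t=22.9 [ 0.5331 -0.1119  0.1645] F [-1.1  0.1  5.4] Mz -0.01 gap 0.0143 q3 7 q7 75
turned t=23.9 [ 0.5343 -0.1126  0.1646] F [ 2.6 -2.1 -4.7] Mz 0.05 gap 0.0143 q3 11 q7 29
back t=24.3 [ 0.5337 -0.1119  0.1646] F [-0.1  0.8 -3.1] Mz 0.03 gap 0.0141 q3 10 q7 41
up t=24.7 [ 0.5336 -0.1121  0.1966] F [-0.6 -0.3 -7. ] Mz 0.01 gap 0.0142 q3 10 q7 41
wrist [(-0.26, 115, 173), (0.79, 107, 234), (0.18, 109, 236), (0.9, 143, 167)]
scene [(0.02, 101, 196), (0.77, 102, 229), (0.25, 110, 228), (0.73, 107, 224)]
engage 0 (0, 0) t=27.0 [ 0.6278 -0.0506  0.1645] F [-1.2 -0.3  4.9] Mz 0.03 gap 0.0145 q3 4 q7 76
turned t=28.1 [ 0.6292 -0.051   0.1646] F [ 3.3 -3.  -4.8] Mz 0.06 gap 0.0146 q3 13 q7 24
back t=28.5 [ 0.6286 -0.0504  0.1646] F [ 0.5  0.6 -2.3] Mz 0.03 gap 0.0145 q3 11 q7 36
up t=28.9 [ 0.6287 -0.0505  0.1968] F [ 0.7 -0.3 -7.7] Mz -0.03 gap 0.0146 q3 11 q7 35
engage 2 (0, 0) t=31.1 [ 0.4716 -0.0174  0.1644] F [-1.  -1.   6.4] Mz -0.02 gap 0.0142 q3 1 q7 63
turned t=32.1 [ 0.4726 -0.0177  0.1645] F [ 2.5 -2.5 -3.2] Mz 0.03 gap 0.0142 q3 2 q7 16
back t=32.5 [ 0.4722 -0.017   0.1645] F [ 0.1 -0.9 -2.5] Mz 0.07 gap 0.0144 q3 2 q7 29
up t=32.9 [ 0.4721 -0.0172  0.1966] F [-0.2 -0.9 -7.8] Mz 0.03 gap 0.0145 q3 2 q7 29
wrist [(-0.24, 125, 183), (0.79, 107, 235), (0.73, 108, 235), (0.92, 144, 167)]
scene [(0.69, 97, 216), (0.77, 102, 229), (0.83, 102, 227), (0.73, 107, 223)]
end t=33.8 [ 0.504  -0.034   0.3575] F [-0.6 -0.3 -6.6] Mz 0.01 gap 0.0143 q3 3 q7 50
```

All four are at about half tight (0.69–0.83). Now the second pass.

```bash
python3 - <<'E'
from m import *
tighten(1,.77,1.57,.27);settle();tighten(3,.76,1.57,.27);settle()
m=meas(cam('scene'));print(m,meas(cam('wrist')))
if min(m[1][0],m[3][0])>1.42:
    tighten(0,.74,1.57,.27);settle();tighten(2,.78,1.57,.27);settle()
    print(meas(cam('scene')),meas(cam('wrist')))
st('end')
E
```

```text
engage 1 (0, 0) t=35.2 [0.5664 0.0439 0.1645] F [-2.2 -0.9  5.3] Mz -0.03 gap 0.0144 q3 -1 q7 25
turned t=36.4 [0.5676 0.0437 0.1646] F [ 2.3 -3.7 -5.9] Mz 0.10 gap 0.0141 q3 6 q7 -35
back t=36.8 [0.5671 0.0447 0.1646] F [-0.2  0.6 -2.7] Mz 0.00 gap 0.0142 q3 4 q7 -23
up t=37.2 [0.567  0.0445 0.1968] F [-0.6  0.6 -7.6] Mz -0.02 gap 0.0144 q3 4 q7 -23
engage 3 (0, 0) t=39.8 [ 0.5331 -0.1119  0.1645] F [-1.3 -0.4  4.5] Mz -0.05 gap 0.0141 q3 7 q7 43
turned t=41.0 [ 0.5344 -0.1128  0.1646] F [ 5.  -3.  -7.4] Mz 0.12 gap 0.0144 q3 13 q7 -18
back t=41.4 [ 0.5337 -0.1119  0.1645] F [-0.3  0.2 -3.7] Mz 0.02 gap 0.0144 q3 12 q7 -6
up t=41.8 [ 0.5336 -0.1121  0.1966] F [-0.6  0.6 -7.4] Mz 0.04 gap 0.0141 q3 12 q7 -6
[(0.69, 97, 216), (1.53, 102, 228), (0.83, 102, 227), (1.61, 112, 207)] [(-0.25, 121, 195), (1.61, 108, 235), (0.73, 108, 236), (0.94, 144, 167)]
engage 0 (0, 0) t=44.3 [ 0.6278 -0.0506  0.1645] F [-1.1  0.5  4.7] Mz 0.05 gap 0.0144 q3 4 q7 37
turned t=45.6 [ 0.6292 -0.0512  0.1646] F [ 3.6 -2.6 -6.9] Mz 0.14 gap 0.0144 q3 14 q7 -23
back t=45.9 [ 0.6285 -0.0503  0.1646] F [-0.4 -0.2 -3.1] Mz 0.00 gap 0.0143 q3 12 q7 -11
up t=46.3 [ 0.6286 -0.0504  0.1968] F [-1.   0.8 -7.2] Mz 0.05 gap 0.0144 q3 12 q7 -11
engage 2 (0, 0) t=48.7 [ 0.4716 -0.0174  0.1645] F [-1.8  0.4  4.8] Mz -0.05 gap 0.0143 q3 1 q7 30
turned t=49.9 [ 0.4728 -0.0179  0.1646] F [ 4.4 -4.4 -6.8] Mz 0.05 gap 0.0144 q3 2 q7 -31
back t=50.3 [ 0.4722 -0.0169  0.1645] F [ 0.3  0.  -3.5] Mz 0.01 gap 0.0146 q3 2 q7 -18
up t=50.7 [ 0.4721 -0.0172  0.1967] F [-0.  -0.1 -6.7] Mz -0.01 gap 0.0145 q3 2 q7 -18
[(1.5, 92, 227), (1.53, 102, 228), (1.63, 101, 229), (1.6, 111, 206)] [(1.64, 99, 149), (1.6, 107, 235), (1.57, 108, 237), (0.96, 144, 167)]
end t=52.0 [ 0.5045 -0.0342  0.3589] F [-0.4 -0.8 -6.9] Mz 0.00 gap 0.0143 q3 3 q7 50
```

All four are home (1.5–1.6 rad). Returning the wrench to the tray.

```bash
python3 - <<'E'
from t import *
x,y,g=.508,.278,.663
bot.move_ptp([x,y,.20],R(g));bot.dwell(.1)
bot.servo_line([x,y,.10],rate=.15);print(bot.servo_line([x,y,.080],rate=.03,max_force=5));st('down')
fingers.gripper_to(.085);st('open');bot.dwell(.2)
bot.servo_line([x,y,.22],rate=.15)
bot.move_ptp([x-.03,y-.12,.30],R(np.pi/2) if 0 else R(0));bot.dwell(.2)
c=cam('wrist');s=viewer.camera('scene');st('end')
i1=c['color'][0:300,130:430,::-1];i2=s['color'][110:290,170:390,::-1]
cv2.imwrite('pics/fin.png',np.hstack([cv2.resize(i1,(400,400)),cv2.resize(i2,(400,400))]))
E
```

```text
True
down t=54.8 [0.5077 0.2778 0.0816] F [-0.8 -0.6  5.3] Mz 0.03 gap 0.0146 q3 -14 q7 1
open t=55.5 [0.5064 0.2769 0.08  ] F [-0.6  0.   0.4] Mz 0.05 gap 0.0848 q3 -14 q7 1
end t=57.8 [0.4778 0.1587 0.2991] F [ 1.  -0.2 -0.6] Mz -0.03 gap 0.0850 q3 -7 q7 -23
```

View pics/fin.png

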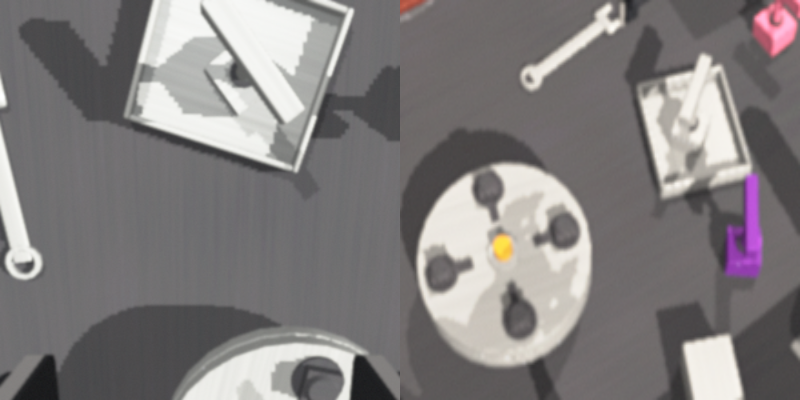

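The wrench stands upright in the tray (left half around (245,70), right half (690,120)). All four tongues in the right half, (490,210), (540,238), (515,295) and (465,265), point at the plug (502,247).

```bash
python3 -c "
from plant import ticket;print(ticket.sign_off())"
```

```text
the job is handed in; nothing more can be done
None
```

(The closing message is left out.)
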